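Tip a slide carrier up from its rest and lay it on the microscope stage

ROBOT

A 6-joint arm with a two-finger parallel gripper is mounted at the origin on the work surface. World frame = base frame: x ahead of the robot, y to its left, z up, the work surface at z = 0. Lengths are in mm, angles in rad, forces in N, time in s.
With the tool pointing down it reaches from about 300 to 775 mm from the base axis. Payload 14.6 kg.
Tool frame: the origin (TCP) lies at the very end of the fingers, on their centre line; the grasp point (between the pads) lies 19 mm behind it; z points along the fingers, y is the line along which they close (so a half turn about z gives the same grasp; the last joint's range is limited). The gripper opens to 94 mm and grips with 3 to 60 N. Pads are 16 mm wide; open, the fingers measure 119 mm over their backs; the gripper's body (75 mm by 177 mm) begins 78 mm behind the grasp point.
Start: joints at [1.196, 0.3, 1.521, -0, 1.321, -0.067], TCP at [166.627, 524.142, 205.446] pointing down, gripper open.
Joint ranges: [-3.03, 3.03], [-0.79, 2.21], [0.23, 2.52], [-1.04, 4.18], [0, 3.07], [-2.55, 2.55]. Speed limits (rad/s): [2.22, 2.22, 2.57, 3.14, 3.14, 3.14].

INTERFACE

Orientations are given as [roll, pitch, yaw] about the fixed x, y, z axes, in that order (R = Rz(yaw) Ry(pitch) Rx(roll)).
In Python, from cell import manip gives the robot as it stands.
- The arm moves only by the tool servo_tool, never from a script. Its argument "motion" is a list that holds one entry, the list of rows, each a list of 7 numbers: the shift along the world's x, y, z as a fraction of full scale, then the turn, a rotation vector about the world's x, y, z as a fraction of full scale, then the closure, from 0 (fully open) to 1 (shut). In form: [[[x, y, z, rx, ry, rz, gripper], ...]]. A call has 1 to 10 rows; each row is the pose to reach, as a shift and turn from the pose commanded when the call began, turning the shorter way round; what a row does not reach only later rows make up. Full scale, the value 1, is 0.5 m for a shift and pi rad for a turn. A row lasts 1/10 s, in which the tool goes at most 50 mm and 8.59 degrees, less where a joint would pass 70% of its speed; a pose out of reach is approached as far as the arm can. A call with a number of a shift or a turn outside -1 to 1 is refused whole. A call with a gripper value outside its range is refused whole. The fingers move at their own pace and stop on an object; "newtons" is the grip in N (left out, the last holds). Time passes only in rows, so rows that repeat a pose let the fingers close. It gives the time, the measured TCP pose, the force, the opening and the grip force at its end, in the units of the state.
- manip.read_state(): the state, without advancing time (a new reading comes with each control period).
- manip.camera(name): name is "side" or "top"; returns a dict with "frame" (384x512x3 uint8, red, green, blue), "range_z" (384x512 float32, mm along the optical axis (not along the pixel's ray), 0 where there is no reading), "vfov" (degrees; the focal length in pixels is half the picture's height over the tangent of half this angle, whatever the lens; pixels are square), "cx", "cy" (the principal point, pixels), "cam_to_world" (4x4, takes a point from camera to world coordinates). Camera axes: x right, y down, z forward; pixel columns grow to the right and rows downward; lengths in mm; the calibration is good to about 2 mm. A picture is of the moment at which its call begins.
- manip.sign_off(): hands the job in; it is judged then, once.
The state is a dict: "clock": time; "joints": joint angles; "qd": joint speeds; "effort": joint torques, N m; "eef_pos": TCP position; "eef_rot": TCP orientation; "wrist_force": force on the tool from outside, world axes, zero at the start; "moment": the same for the moment, N m; "finger_gap": finger opening in mm; "finger_force": force on a finger pad.
Only numpy, scipy, OpenCV 4.12 (cv2) and the standard library are available. Lean on these libraries where they do the work, as an engineer would, in place of code of your own. Each camera call takes 0.05 s, during which the arm holds its last target. There are 200 camera calls.

TASK

Press down the far end of the aluminium slide carrier so that its near end tips up out of the white rest, and carry it to the microscope. Bring it in under the objective, lower it onto the black stage with its glass slide centred below the objective and its length square to the stage, and let go only once it lies on the stage. Do not touch the microscope's head or objectives, and leave the calculator and the jar where they are.

Things in the scene. Friction and masses are not known exactly. Their poses are not given: they have to be found in the camera images.
- carrier: Flat aluminium plate, 140 (x) x 52 (y) x 6 mm, 0.08 to 0.15 kg, a glass slide 76 x 26 mm let into its top. Origin: centre of its underside; x along its length, z up through its top. Starts lying in the rest, centred on it, x axes alike; underside 42 mm, top 48 mm above the bench, flush with the rest's walls. Its far (+x) end is the one to press, its -x end the one to take.
- rest: White plastic rest fixed to the bench, 176 (x) x 107 (y) x 48 mm. Origin on the bench below its centre, x away from the robot give or take 0.3 rad. A channel 57 mm wide along x holds the carrier between two 25 mm side walls; a 13 mm wall closes the near (-x) end; the far end is open, and hollow below the carrier down to 6 mm above the bench. The carrier lies on a steel rocker 44 mm wide.
- rocker (a joint): Tilt of the rocker under the carrier (rad): 0 level, 0.65 fully tipped. Its axis lies along the rest's y, 25 mm to +x of the rest's origin, 38 mm above the bench. Pressing the carrier's +x end (5 to 8 N) tips both; the -x end rises 57 mm at full tilt. Hinge friction holds it where it is left; a 5 mm lip at the +x end keeps the carrier from sliding off.
- press_spot (a point): Point on the carrier's starting top face, on its centre line, 6 mm in from its +x end: where to press, straight down with the shut fingers. To reach full tilt the pressed end must sink about 25 mm.
- microscope: Fixed white microscope, 0.36 m high. Origin on the bench, 60 mm before (-x of) the objective's axis; open side to -x (the robot, give or take 0.2 rad), limb at x = 140 to 185 mm. Black stage: x = 40 to 130, y = -70 to 70, top 115, underside 103 mm above the bench. Foot: x = -10 to 205, 130 wide, 24 mm high. A carrier centred at stage_mark sticks out 50 mm in front, where the fingers have room.
- stage_mark (a point): Point on the stage's top face right below the objective, 115 mm above the bench, 20 mm in from the stage's front edge: where the centre of the carrier's underside belongs. Same axes as the microscope; the carrier's x axis belongs along this x axis.
- head: Microscope head with objectives, fixed. Origin at stage_mark, same axes. Lowest objective (radius 11 mm) ends 35 mm above the stage; nosepiece (radius 34) 75 to 95 mm above it; head block 62 wide, from x = -45 mm, 95 to 145 mm above it. A gripper upright at the carrier's front end would hit it: lean the tool back to -x by 30 to 45 degrees. The carrier can come in from the front or a side.
- calculator: Grey calculator with red keys, 140 x 85 x 20 mm, flat on the bench; origin under its centre.
- jar: Small closed jar, 56 mm across, 85 mm high, on the bench; origin under its centre.

How it is judged:
By the outcome, as a careful person would: the job done as asked, in the order asked, and still so for the second after the job is handed in, with the robot touching nothing.
It also fails if it takes over 72 s, if anything falls off the work surface, if the arm or the gripper's body presses on something with over 40 N, if the wrist force passes 120 N, or if a joint passes its speed limit or range.

## Working session

There is one attempt and no reset: what is moved stays moved. The work goes in short steps, Python scripts to look and compute and a tool call to move; the robot and the scene stay as the last step left them, time stands still between calls to the robot, and variables do not carry over. Pictures are saved under pics/ and viewed, at most 10 in all, crops included, and the job is handed in when it is done.

Besides the shell and the picture viewer there is one more tool, called after "Emit:" as a command line: name --argument value ..., lists and objects as JSON in quotes. servo_tool: Moves the arm, as the interface text tells. Its arguments: {"type":"object","properties":{"motion":{"type":"array"},"newtons":{"type":"number"}},"required":["motion"]}

```bash
ls; mkdir -p pics; cat > h.py <<'E'
import numpy as np, cv2
from cell import manip
def cam(n):
    c=manip.camera(n); f=192/np.tan(np.radians(c["vfov"])/2); z=c["range_z"].astype(float)
    v,u=np.mgrid[:384,:512]
    P=np.stack([(u-c["cx"])/f*z,(v-c["cy"])/f*z,z,np.ones_like(z)],-1)@np.array(c["cam_to_world"]).T
    P=P[...,:3]; P[z==0]=np.nan
    return c["frame"],P,c
E
python3 - <<'E'
from h import *
fs=[]
for n in("top","side"):
    f,P,c=cam(n); np.savez(n+"0.npz",f=f,P=P); fs.append(f); print(n,np.round(c["cam_to_world"],3).tolist(),c["vfov"])
im=np.hstack(fs); cv2.imwrite("pics/a.png",cv2.resize(im,(800,300))[:,:,::-1])
cv2.imwrite("pics/top.png",cv2.resize(fs[0],(800,600))[:,:,::-1])
cv2.imwrite("pics/side.png",cv2.resize(fs[1],(800,600))[:,:,::-1])
print(manip.read_state())
E
```

```text
pics
top [[0.018, -0.993, 0.116, 452.856], [-1.0, -0.018, -0.002, -18.901], [0.005, -0.116, -0.993, 993.278], [0.0, 0.0, 0.0, 1.0]] 45.10866477016603
side [[0.98, -0.114, 0.165, 383.811], [-0.199, -0.477, 0.856, -837.113], [-0.019, -0.872, -0.49, 581.432], [0.0, 0.0, 0.0, 1.0]] 48.09389913843516
{'clock': 0.1, 'joints': array([ 1.19641439e+00,  3.00382262e-01,  1.52153930e+00, -1.93470023e-05,
        1.32069880e+00, -6.66143514e-02]), 'qd': array([ 7.45040124e-05, -1.63092900e-03, -2.15668908e-03, -3.05704987e-04,
       -4.04258406e-04,  7.99510895e-04]), 'effort': array([ 2.30449994e-03, -5.32642114e+01, -3.53285551e+01,  7.09946570e-02,
        2.34334875e-02, -6.51967525e-05]), 'eef_pos': array([166.53820317, 523.92413135, 204.95273254]), 'eef_rot': array([-3.14056597e+00, -4.97111005e-05,  2.83382984e+00]), 'wrist_force': array([0.09441866, 0.02863263, 0.1377428 ]), 'moment': array([ 0.08452164, -0.04570835,  0.04672733]), 'finger_force': 0.0, 'finger_gap': 93.99609715866663}
```

View pics/top.png

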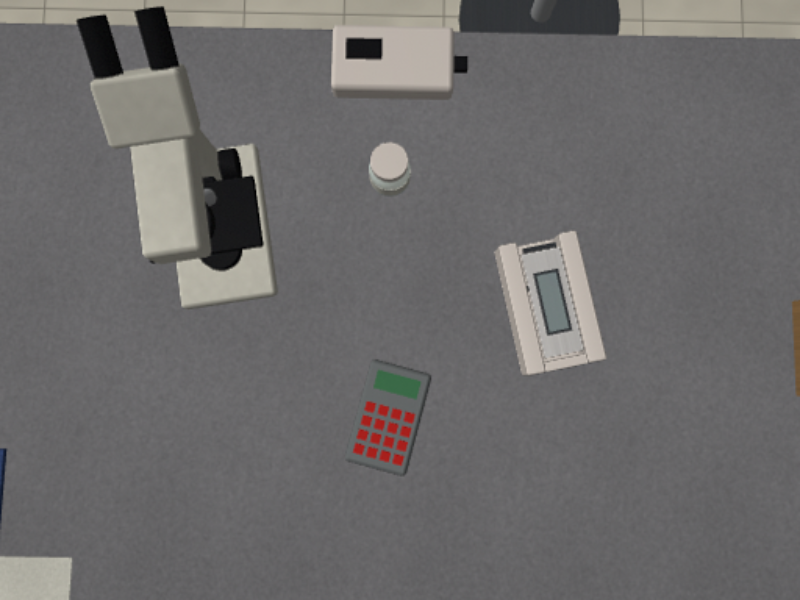

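View pics/side.png

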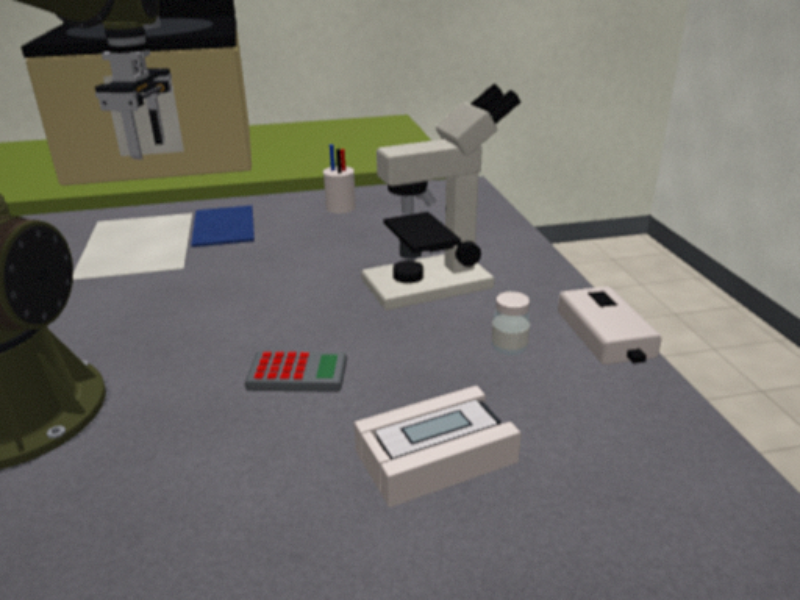

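The top view shows the rest at about (550,303) with its far end up (open end at 538,245), the calculator at (390,415), the jar at (390,165), and the microscope at left with its stage at (235,215). The side view shows the stage at (425,230) and the foot at (425,280).

```bash
python3 - <<'E'
import numpy as np, cv2
for n in("top","side"):
    d=np.load(n+"0.npz"); P=d["P"].reshape(-1,3); F=d["f"].reshape(-1,3).astype(int)
    def box(lab,m,dark=None):
        Q=P[m]; 
        if len(Q)<30: print(n,lab,len(Q)); return
        r=cv2.minAreaRect(Q[:,:2].astype(np.float32)); print(n,lab,len(Q),np.round(r[0],1),np.round(r[1],1),round(r[2],2),"z",np.round(np.median(Q[:,2]),1), np.round(cv2.boxPoints(r)).tolist())
    x,y,z=P.T; g=F.sum(1)
    R=(x>350)&(x<700)&(y<-100)&(y>-350)
    box("rest",R&(z>43)&(z<53)); box("restall",R&(z>15)&(z<53))
    M=(y>150)&(y<450)&(x>400)&(x<850)
    # glass slide: bluish-dark pixels
    box("glass",R&(z>40)&(z<54)&(F[:,1]>F[:,0]+5)&(g>250)&(g<520))
    box("stage",M&(z>109)&(z<121)&(g<150)); box("foot",M&(z>19)&(z<29)&(g>350))
    box("block",M&(z>250)&(z<268)&(g>300))
    box("jar",(y>-50)&(y<150)&(z>75)&(z<95)&(x>500)&(x<720))
    box("calc",(y>-60)&(y<150)&(z>14)&(z<26)&(x>150)&(x<480))
E
```

```text
top rest 3878 [ 551.1 -217.6] [175.8 107.2] 12.87 z 46.5 [[453.0, -185.0], [477.0, -289.0], [649.0, -250.0], [625.0, -146.0]]
top restall 4302 [ 551.4 -218.2] [176.1 108.6] 12.82 z 46.3 [[454.0, -185.0], [478.0, -291.0], [649.0, -252.0], [625.0, -146.0]]
top glass 462 [ 551.8 -218.4] [76.2 26.4] 13.06 z 47.5 [[512.0, -214.0], [518.0, -240.0], [592.0, -223.0], [586.0, -197.0]]
top stage 1326 [640.7 230. ] [ 91.  138.5] 9.69 z 113.4 [[584.0, 291.0], [608.0, 154.0], [697.0, 169.0], [674.0, 306.0]]
top foot 1836 [652.5 233.6] [212.2 126.7] 9.77 z 22.4 [[537.0, 278.0], [559.0, 153.0], [768.0, 189.0], [746.0, 314.0]]
top block 2607 [631. 230.] [119.3  60.7] 9.76 z 258.4 [[567.0, 250.0], [577.0, 190.0], [695.0, 210.0], [685.0, 270.0]]
top jar 162 [7.112e+02 3.000e-01] [46.8 17.3] 89.8 z 83.3 [[702.0, -23.0], [720.0, -23.0], [720.0, 24.0], [703.0, 24.0]]
top calc 2450 [395.6  -4.6] [ 83.5 137.8] 75.84 z 17.2 [[319.0, -28.0], [452.0, -62.0], [473.0, 19.0], [339.0, 53.0]]
side rest 3500 [ 552.1 -219.2] [176.  110.2] 13.18 z 49.7 [[454.0, -186.0], [479.0, -293.0], [650.0, -253.0], [625.0, -146.0]]
side restall 4709 [ 552.4 -219.2] [177.  110.3] 13.01 z 49.2 [[454.0, -185.0], [479.0, -293.0], [651.0, -253.0], [626.0, -146.0]]
side glass 394 [ 553.  -219.5] [77.1 29.5] 14.0 z 50.8 [[512.0, -215.0], [519.0, -243.0], [594.0, -225.0], [587.0, -196.0]]
side stage 735 [640.5 226. ] [ 88.7 138.6] 9.82 z 117.1 [[585.0, 287.0], [609.0, 150.0], [696.0, 165.0], [672.0, 302.0]]
side foot 1137 [652.4 229.8] [213. 131.] 10.16 z 26.2 [[536.0, 275.0], [559.0, 147.0], [769.0, 184.0], [746.0, 313.0]]
side block 615 [655.3 233.9] [173.8  84.2] 3.21 z 261.5 [[566.0, 271.0], [571.0, 187.0], [744.0, 197.0], [740.0, 281.0]]
side jar 94 [712.   -1.3] [15.7 43.4] 1.44 z 86.0 [[704.0, 20.0], [705.0, -23.0], [720.0, -23.0], [719.0, 21.0]]
side calc 1317 [397.2  -5.8] [ 87.8 138.5] 75.56 z 20.5 [[319.0, -31.0], [453.0, -66.0], [475.0, 20.0], [341.0, 54.0]]
```

Emit:
servo_tool --motion '[[[0.45,-0.73,0,0,0,-0.415,1],[0.45,-0.73,0,0,0,-0.415,1],[0.45,-0.73,0,0,0,-0.415,1],[0.45,-0.73,0,0,0,-0.415,1],[0.45,-0.73,0,0,0,-0.415,1],[0.45,-0.73,0,0,0,-0.415,1],[0.45,-0.73,0,0,0,-0.415,1],[0.45,-0.73,0,0,0,-0.415,1],[0.45,-0.73,0,0,0,-0.415,1],[0.45,-0.73,0,0,0,-0.415,1]]]' --newtons 20

```text
clock: 1.1
eef_pos: [392.7, 156.7, 205.2]
eef_rot: [-3.141, 0.0, 1.523]
wrist_force: [-0.8, 0.7, 0.5]
finger_gap: 17.4
finger_force: 0.0
```

```bash
cat >> h.py <<'E'
from scipy.spatial.transform import Rotation as Ro
def delta(p,rpy):
    s=manip.read_state(); rv=(Ro.from_euler("xyz",rpy)*Ro.from_euler("xyz",s["eef_rot"]).inv()).as_rotvec()
    print("t",round(s["clock"],2),"pos",np.round(s["eef_pos"],1),"rpy",np.round(s["eef_rot"],3),"q",np.round(s["joints"],2),"F",np.round(s["wrist_force"],1),"gap",round(s["finger_gap"],1))
    print("shift",np.round((np.array(p)-s["eef_pos"])/500,4),"turn",np.round(rv/np.pi,4),"rows",np.round(np.linalg.norm(np.array(p)-s["eef_pos"])/50,1),np.round(np.degrees(np.linalg.norm(rv))/8.59,1))
E
python3 -c "
from h import *
delta([614,-204.3,100],[np.pi,0,.227])"
```

```text
t 1.1 pos [392.7 156.7 205.2] rpy [-3.141  0.     1.523] q [ 0.29  0.01  1.85 -0.    1.28  0.34] F [-0.8  0.7  0.5] gap 17.4
shift [ 0.4425 -0.722  -0.2105] turn [ 1.000e-04 -2.000e-04 -4.125e-01] rows 8.7 8.6
```

Emit:
servo_tool --motion '[[[0.445,-0.727,-0.2,0,0,-0.414,1],[0.445,-0.727,-0.2,0,0,-0.414,1],[0.445,-0.727,-0.2,0,0,-0.414,1],[0.445,-0.727,-0.2,0,0,-0.414,1],[0.445,-0.727,-0.2,0,0,-0.414,1],[0.445,-0.727,-0.2,0,0,-0.414,1],[0.445,-0.727,-0.2,0,0,-0.414,1],[0.445,-0.727,-0.2,0,0,-0.414,1],[0.445,-0.727,-0.2,0,0,-0.414,1],[0.445,-0.727,-0.2,0,0,-0.414,1]]]'

```text
clock: 2.1
eef_pos: [614.5, -206.5, 102.7]
eef_rot: [-3.14, 0.003, 0.225]
wrist_force: [-0.2, 0.8, -0.8]
finger_gap: 0.4
finger_force: 0.0
```

Emit:
servo_tool --motion '[[[0,0,0,0,0,0,1],[0,0,0,0,0,0,1],[0,0,0,0,0,0,1]]]'

```text
clock: 2.4
eef_pos: [614.2, -203.1, 106.2]
eef_rot: [3.141, -0.001, 0.232]
wrist_force: [-0.2, 0.3, 0.5]
finger_gap: 0.5
finger_force: 0.0
```

```bash
python3 -c "
from h import *
delta([614,-204.3,49],[np.pi,0,.227])
f,P,c=cam('side');g,P,c=cam('top')
cv2.imwrite('pics/b.png',np.hstack([cv2.resize(f[200:340,200:360],(400,350)),cv2.resize(g[110:250,270:430],(400,350))])[:,:,::-1])"
```

```text
t 2.4 pos [ 614.2 -203.1  106.2] rpy [ 3.141e+00 -1.000e-03  2.320e-01] q [-0.38  0.6   1.32  0.    1.21  0.96] F [-0.2  0.3  0.5] gap 0.5
shift [-0.0004 -0.0025 -0.1144] turn [ 0.0001  0.0002 -0.0015] rows 1.1 0.0
```

View pics/b.png

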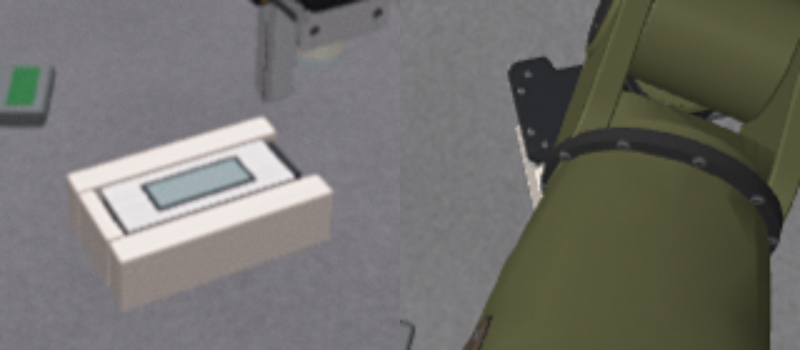

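The side crop shows the shut fingers at about (275,95) above the open far end, whose edge is near (285,160). The top view is hidden by the arm. Next I press down.

Emit:
servo_tool --motion '[[[0,-0.0025,-0.05,0,0,-0.001,1],[0,-0.0025,-0.09,0,0,-0.001,1],[0,-0.0025,-0.11,0,0,-0.001,1],[0,-0.0025,-0.12,0,0,-0.001,1],[0,-0.0025,-0.125,0,0,-0.001,1],[0,-0.0025,-0.13,0,0,-0.001,1],[0,-0.0025,-0.135,0,0,-0.001,1],[0,-0.0025,-0.14,0,0,-0.001,1],[0,-0.0025,-0.14,0,0,-0.001,1]]]'

```text
clock: 3.4
eef_pos: [615.2, -205.1, 37.1]
eef_rot: [3.141, -0.003, 0.227]
wrist_force: [1.6, 3.7, 3.3]
finger_gap: 0.5
finger_force: 2.2
```

Emit:
servo_tool --motion '[[[0,0,-0.005,0,0,0,1],[0,0,-0.008,0,0,0,1],[0,0,-0.01,0,0,0,1],[0,0,-0.01,0,0,0,1]]]'

```text
clock: 3.8
eef_pos: [615.0, -205.4, 32.1]
eef_rot: [3.14, -0.002, 0.227]
wrist_force: [0.9, 2.0, 5.1]
finger_gap: 0.5
finger_force: 2.4
```

Emit:
servo_tool --motion '[[[0,0,-0.003,0,0,0,1],[0,0,-0.006,0,0,0,1],[0,0,-0.008,0,0,0,1],[0,0,-0.008,0,0,0,1]]]'

```text
clock: 4.2
eef_pos: [615.1, -205.8, 28.1]
eef_rot: [3.14, -0.002, 0.227]
wrist_force: [0.9, 0.7, 4.6]
finger_gap: 0.6
finger_force: 2.2
```

Emit:
servo_tool --motion '[[[0,0,-0.002,0,0,0,1],[0,0,-0.004,0,0,0,1],[0,0,-0.004,0,0,0,1]]]'

```text
clock: 4.5
eef_pos: [615.7, -205.9, 27.0]
eef_rot: [3.139, -0.004, 0.227]
wrist_force: [1.2, 0.3, 10.1]
finger_gap: 0.6
finger_force: 4.3
```

Emit:
servo_tool --motion '[[[0,0,-0.002,0,0,0,1],[0,0,-0.003,0,0,0,1],[0,0,-0.003,0,0,0,1]]]'

```text
clock: 4.8
eef_pos: [616.2, -206.0, 26.3]
eef_rot: [3.138, -0.005, 0.227]
wrist_force: [2.5, 2.0, 15.1]
finger_gap: 0.3
finger_force: 6.4
```

Emit:
servo_tool --motion '[[[0,0,0.05,0,0,0,1],[0,0,0.15,0,0,0,1],[0,0,0.25,0,0,0,1],[0,0,0.3,0,0,0,1],[-0.1,-0.02,0.3,0,0,0,0.5],[-0.199,-0.042,0.3,0,0,0,0],[-0.199,-0.042,0.3,0,0,0,0],[-0.199,-0.042,0.3,0,0,0,0],[-0.199,-0.042,0.3,0,0,0,0]]]'

```text
clock: 5.7
eef_pos: [515.7, -226.6, 173.7]
eef_rot: [3.141, -0.001, 0.227]
wrist_force: [-0.0, 0.4, -0.0]
finger_gap: 36.9
finger_force: 0.0
```

```bash
python3 -c "
from h import *
delta([516.6,-226.8,74],[np.pi,0,.227])
f,P,c=cam('side')
cv2.imwrite('pics/c.png',cv2.resize(f[170:350,180:380],(800,600))[:,:,::-1])
# carrier plane coords in rest frame
Q=P.reshape(-1,3)-[552,-219.3,0]; c_,s_=np.cos(.227),np.sin(.227)
X=Q[:,0]*c_+Q[:,1]*s_; Y=-Q[:,0]*s_+Q[:,1]*c_; Z=Q[:,2]
m=(abs(Y)<20)&(X>-60)&(X<70)&(Z>53)&(Z<115)
a=np.polyfit(X[m],Z[m],1); r=Z-np.polyval(a,X); k=m&(abs(r)<5); a=np.polyfit(X[k],Z[k],1); print(k.sum(),'tilt',np.arctan(-a[0]),'z@0',a[1],'Xmin',np.sort(X[k])[:8])
k2=(abs(r)<5)&(X>-50)&(X<0)&(abs(Y)<45)&(Z>60); print('Y',np.percentile(Y[k2],[1,50,99]))
"
```

```text
t 5.7 pos [ 515.7 -226.6  173.7] rpy [ 3.141e+00 -1.000e-03  2.270e-01] q [-0.48  0.36  1.52  0.    1.26  0.87] F [-0.   0.4 -0. ] gap 36.9
shift [ 0.0018 -0.0004 -0.1995] turn [0.0002 0.0005 0.0001] rows 2.0 0.0
347 tilt 0.6064220812053114 z@0 72.78638715719526 Xmin [-49.17782169 -48.59233129 -47.93616146 -47.89382797 -47.85332277
 -47.75535117 -47.63446102 -47.5209262 ]
Y [-27.44073783  -7.32960187  23.45595097]
```

View pics/c.png

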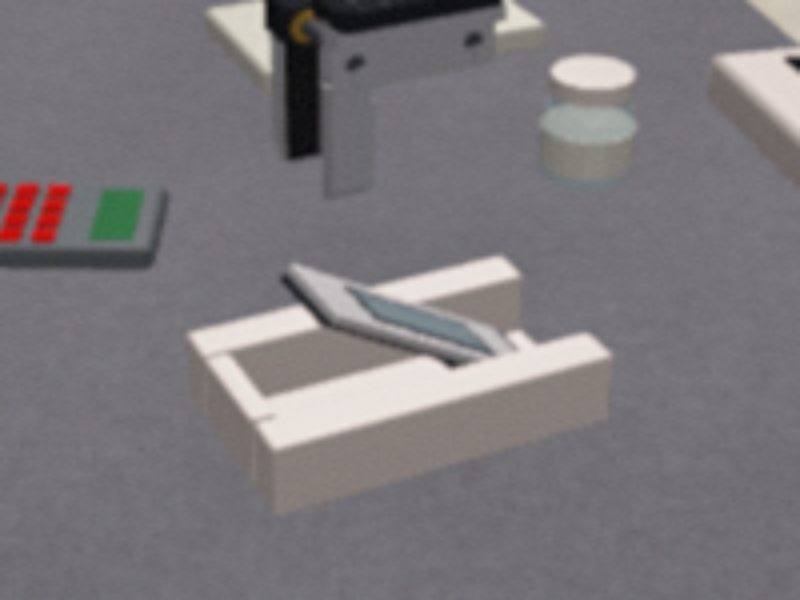

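The carrier is tipped, with its near end raised at about (300,275). The gripper bracket seems to extend toward +x from the fingers, from (320,80) to (500,30), so I'll measure that before bringing it near the microscope head.

```bash
python3 -c "
from h import *
s=manip.read_state(); R=Ro.from_euler('xyz',s['eef_rot']).as_matrix()
f,P,c=cam('side'); T=(P.reshape(-1,3)-s['eef_pos'])@R
for a in range(-280,0,20):
    m=(T[:,2]>a)&(T[:,2]<a+20)&(abs(T[:,0])<160)&(abs(T[:,1])<150)
    if m.sum()>5: print(a,m.sum(),'x',np.percentile(T[m,0],[1,50,99]).round(),'y',np.percentile(T[m,1],[1,50,99]).round())
cv2.imwrite('pics/d.png',cv2.resize(f[0:260,150:450],(690,598))[:,:,::-1])
"
```

```text
-280 1851 x [-129.  -56.   58.] y [-77.  21.  67.]
-260 950 x [-109.  -44.   52.] y [-68.  38.  65.]
-240 510 x [-48.  -6.  31.] y [-2. 32. 53.]
-220 566 x [-35. -14.  27.] y [-9. 28. 36.]
-200 603 x [-38. -21.  33.] y [-34.  23.  39.]
-180 368 x [-32.  -4.  23.] y [-29.  13.  19.]
-160 1292 x [-34. -10.  30.] y [-83.  19.  90.]
-140 1048 x [-35. -20.  31.] y [-79.  41.  91.]
-120 976 x [-35. -20.  32.] y [-75.  76.  83.]
-100 17 x [-32.  -4.  31.] y [-74.  80.  82.]
-80 118 x [-11.  -5.   9.] y [-31.  29.  35.]
-60 270 x [-11.  -4.   8.] y [-31.  24.  35.]
-40 247 x [-11.  -3.   8.] y [-29.  24.  35.]
-20 183 x [-11.  -3.   8.] y [-29. -19.  34.]
```

View pics/d.png

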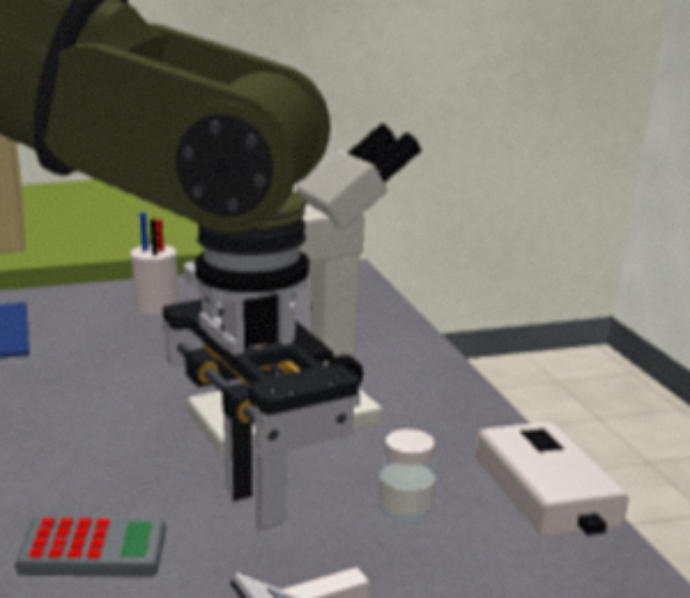

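The picture shows the gripper body is symmetric about the fingers, ±35 mm in tool x and ±90 mm in y. With the tool leaned back it clears the head. Descend and grip.

Emit:
servo_tool --motion '[[[0.002,0,0,0,0,0,0],[0.002,0,0,0,0,0,0],[0.002,0,0,0,0,0,0],[0.002,0,0,0,0,0,0],[0.002,0,-0.05,0,0,0,0],[0.002,0,-0.1,0,0,0,0],[0.002,0,-0.15,0,0,0,0],[0.002,0,-0.18,0,0,0,0],[0.002,0,-0.2,0,0,0,0],[0.002,0,-0.2,0,0,0,0]]]' --newtons 30

```text
clock: 6.8
eef_pos: [515.2, -226.4, 72.0]
eef_rot: [-3.14, 0.001, 0.226]
wrist_force: [0.0, -0.2, 0.4]
finger_gap: 94.0
finger_force: 0.0
```

Emit:
servo_tool --motion '[[[0,0,0,0,0,0,0.3],[0,0,0,0,0,0,0.4],[0,0,0,0,0,0,0.5],[0,0,0,0,0,0,0.6],[0,0,0,0,0,0,1],[0,0,0,0,0,0,1],[0,0,0,0,0,0,1]]]' --newtons 30

```text
clock: 7.5
eef_pos: [515.7, -226.7, 73.1]
eef_rot: [3.141, -0.0, 0.226]
wrist_force: [-1.0, -0.4, 0.9]
finger_gap: 51.5
finger_force: 30.0
```

```bash
python3 -c "
from h import *
delta([516.6,-226.8,74],[np.pi,0,.227])"
```

```text
t 7.5 pos [ 515.7 -226.7   73.1] rpy [ 3.141 -0.     0.226] q [-0.48  0.47  1.61 -0.    1.06  0.87] F [-1.  -0.4  0.9] gap 51.5
shift [ 0.0019 -0.0003  0.0018] turn [0.     0.     0.0002] rows 0.0 0.0
```

Emit:
servo_tool --motion '[[[0,0,0.02,0,0,0,1],[0,0,0.06,0,0,0,1],[0,0,0.12,0,0,0,1],[0,0,0.2,0,0,0,1],[0,0,0.28,0,0,0,1],[0,0,0.34,0,0,0,1],[0,0,0.36,0,0,0,1],[0,0,0.36,0,0,0,1]]]'

```text
clock: 8.3
eef_pos: [515.8, -226.7, 253.7]
eef_rot: [3.141, -0.001, 0.226]
wrist_force: [-0.0, -0.4, -1.0]
finger_gap: 51.4
finger_force: 30.0
```

```bash
python3 -c "
from h import *
delta([420,-40,230],[np.pi,-.65,.17])
f,P,c=cam('side')
cv2.imwrite('pics/e.png',cv2.resize(f[100:340,160:420],(650,600))[:,:,::-1])
"
```

```text
t 8.3 pos [ 515.8 -226.7  253.7] rpy [ 3.141e+00 -1.000e-03  2.260e-01] q [-0.48  0.3   1.41 -0.    1.43  0.87] F [-0.  -0.4 -1. ] gap 51.4
shift [-0.1915  0.3733 -0.0475] turn [ 0.041  -0.2024 -0.0172] rows 4.2 4.3
```

View pics/e.png

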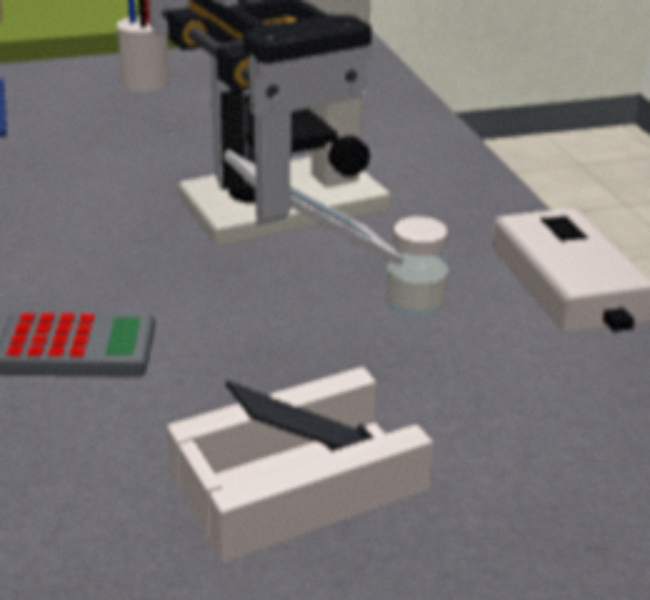

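The carrier is held by its near end, from (230,155) to (400,255), and the rocker stays tipped. Next I level it and carry it round to the front of the microscope.

Emit:
servo_tool --motion '[[[-0.04,0.08,0,0.008,-0.04,-0.003,1],[-0.09,0.17,-0.01,0.016,-0.08,-0.007,1],[-0.14,0.25,-0.03,0.025,-0.12,-0.01,1],[-0.17,0.32,-0.04,0.033,-0.16,-0.013,1],[-0.18,0.36,-0.045,0.041,-0.2,-0.017,1],[-0.19,0.373,-0.047,0.041,-0.202,-0.017,1],[-0.19,0.373,-0.047,0.041,-0.202,-0.017,1],[-0.19,0.373,-0.047,0.041,-0.202,-0.017,1]]]'

```text
clock: 9.15
eef_pos: [421.3, -40.7, 229.7]
eef_rot: [-3.141, -0.645, 0.171]
wrist_force: [0.4, 0.2, -1.5]
finger_gap: 51.3
finger_force: 30.0
```

```bash
cat > meas.py <<'E'
from h import *
s=manip.read_state(); t=s["eef_pos"]; yaw=s["eef_rot"][2]
print(np.round(t,1),np.round(s["eef_rot"],3),np.round(s["joints"],2),s["clock"])
u=np.array([np.cos(yaw),np.sin(yaw)]); w=np.array([-u[1],u[0]])
for n in("top","side"):
    f,P,c=cam(n); Q=P.reshape(-1,3)-t; X=Q[:,:2]@u; Y=Q[:,:2]@w; Z=Q[:,2]
    m=(X>20)&(X<140)&(abs(Y)<30)&(abs(Z-15)<30)
    if m.sum()<50: print(n,m.sum()); continue
    A=np.c_[X,Y,np.ones_like(X)]
    for _ in range(4):
        k,*_r=np.linalg.lstsq(A[m],Z[m],rcond=None); m=(X>20)&(X<140)&(abs(Y)<34)&(abs(Z-A@k)<4)
    r=cv2.minAreaRect(np.c_[X,Y][m].astype(np.float32))
    print(n,m.sum(),"slope x,y",k[:2].round(3),"ztop@70",round(k@[70,0,1],1),"far X",np.percentile(X[m],[99,100]).round(1),"rect",np.round(r[0],1),np.round(r[1],1),round(r[2],1),
     "Yedges far",np.percentile(Y[m&(X>80)],[1,99]).round(1))
    F=f.reshape(-1,3).astype(int); g=m&(F[:,1]>F[:,0]+5)&(F.sum(1)<520)&(F.sum(1)>200)
    if g.sum()>30:
        r=cv2.minAreaRect(np.c_[X,Y][g].astype(np.float32)); print("  glass",g.sum(),np.round(r[0],1),np.round(r[1],1),round(r[2],1))
    cv2.imwrite("/tmp/%s.png"%n,f[:,:,::-1])
E
python3 meas.py
```

```text
[421.3 -40.7 229.7] [-3.141 -0.645  0.171] [-0.39 -0.35  2.23  0.49  0.76  0.74] 9.15
top 1921 slope x,y [-0.021  0.004] ztop@70 18.1 far X [115.8 117. ] rect [68.5 -0.8] [51.8 97. ] 89.6 Yedges far [-26.4  24.4]
  glass 677 [52.6  5.2] [39.4 65.3] 88.8
side 563 slope x,y [-0.021  0.036] ztop@70 21.5 far X [115.8 116.9] rect [68.4 -1.7] [96.9 57.6] 0.0 Yedges far [-30.   23.2]
  glass 166 [52.9 -3.5] [64.9 27.2] 0.1
```

```bash
python3 -c "
from h import *
delta([402.6,188.4,116],[np.pi,-.665,.17])"
```

```text
t 9.25 pos [421.4 -40.8 229.6] rpy [-3.14  -0.646  0.17 ] q [-0.39 -0.35  2.23  0.49  0.76  0.74] F [-0.3 -0.5 -1.4] gap 51.6
shift [-0.0376  0.4584 -0.2271] turn [ 0.0007 -0.0061 -0.0004] rows 5.1 0.1
```

Emit:
servo_tool --motion '[[[-0.015,0.07,-0.03,0,-0.006,0,1],[-0.03,0.15,-0.06,0,-0.006,0,1],[-0.037,0.23,-0.1,0,-0.006,0,1],[-0.037,0.31,-0.14,0,-0.006,0,1],[-0.037,0.38,-0.18,0,-0.006,0,1],[-0.037,0.44,-0.21,0,-0.006,0,1],[-0.037,0.458,-0.227,0,-0.006,0,1],[-0.037,0.458,-0.227,0,-0.006,0,1],[-0.037,0.458,-0.227,0,-0.006,0,1],[-0.037,0.458,-0.227,0,-0.006,0,1]]]'

```text
clock: 10.25
eef_pos: [402.4, 189.6, 115.0]
eef_rot: [3.137, -0.664, 0.175]
wrist_force: [-0.5, 0.2, -0.6]
finger_gap: 51.7
finger_force: 30.0
```

```bash
python3 meas.py; python3 -c "
from h import *
delta([616-46.5*.9856,225-46.5*.169,116],[np.pi,-.665,.17])
f,P,c=cam('side'); cv2.imwrite('pics/f.png',cv2.resize(f[50:250,120:360],(720,600))[:,:,::-1])"
```

```text
[402.4 189.6 115. ] [ 3.137 -0.664  0.175] [ 0.47 -0.08  2.34 -0.66  0.3   2.45] 10.25
top 1469 slope x,y [-0.005 -0.001] ztop@70 19.4 far X [115.2 116.8] rect [68.3 -0.8] [53.1 96.6] 89.6 Yedges far [-27.1  23.9]
  glass 513 [52.6 -1. ] [27.8 65.3] 89.8
side 341 slope x,y [-0.001  0.026] ztop@70 23.6 far X [115.5 117.5] rect [68.7 -2.7] [56.8 97.3] 89.2 Yedges far [-31.2  22. ]
  glass 101 [52.4 -2.8] [63.7 30.2] 2.1
t 10.35 pos [402.6 188.7 115.9] rpy [ 3.138 -0.665  0.173] q [ 0.47 -0.08  2.34 -0.66  0.3   2.44] F [-0.4  0.9 -0.6] gap 51.7
shift [3.351e-01 5.680e-02 3.000e-04] turn [ 0.0009  0.0002 -0.0003] rows 3.4 0.0
```

View pics/f.png

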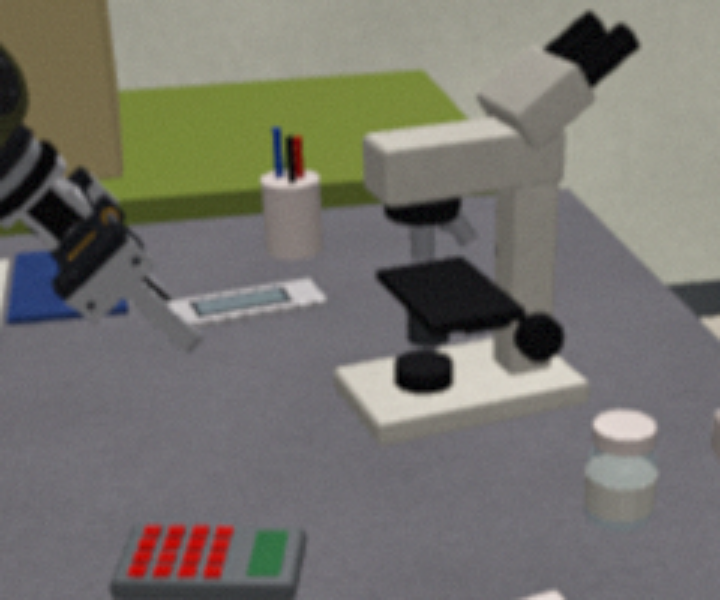

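The side crop shows the carrier level at (250,300), in front of the stage at (450,290) and below the objective tip at (425,250). Now I bring it in slowly, straight along the stage's x.

Emit:
servo_tool --motion '[[[0.03,0.005,-0.004,0,0,0,1],[0.06,0.01,-0.004,0,0,0,1],[0.09,0.015,-0.004,0,0,0,1],[0.12,0.021,-0.004,0,0,0,1],[0.15,0.026,-0.004,0,0,0,1],[0.15,0.026,-0.004,0,0,0,1]]]'

```text
clock: 11.0
eef_pos: [478.7, 201.3, 114.6]
eef_rot: [3.139, -0.667, 0.171]
wrist_force: [0.3, -0.0, -0.9]
finger_gap: 51.7
finger_force: 30.0
```

```bash
python3 meas.py; python3 -c "
from h import *
delta([616-46.5*.9856,226-46.5*.169,114],[np.pi,-.665,.172])"
```

```text
[478.7 201.3 114.6] [ 3.139 -0.667  0.171] [ 0.4   0.09  2.17 -0.58  0.27  2.31] 11.0
top 1372 slope x,y [ 0.    -0.001] ztop@70 19.6 far X [113.3 116.1] rect [68.1 -1.2] [52.6 96.6] 89.2 Yedges far [-27.  24.]
  glass 503 [53.  -1.2] [27.9 65.6] 89.6
side 329 slope x,y [-0.001  0.044] ztop@70 22.8 far X [114.4 116.2] rect [68.2 -2.8] [95.6 56. ] 0.6 Yedges far [-30.3  22.1]
  glass 98 [52.5 -4.6] [26.9 62.8] 89.2
t 11.1 pos [477.1 201.2 114. ] rpy [ 3.139 -0.666  0.172] q [ 0.4   0.09  2.18 -0.58  0.27  2.32] F [ 1.1  0.6 -1.4] gap 51.3
shift [1.862e-01 3.400e-02 1.000e-04] turn [0.0007 0.0004 0.0007] rows 1.9 0.0
```

Emit:
servo_tool --motion '[[[0.03,0.006,0,0,0,0,1],[0.06,0.011,0,0,0,0,1],[0.09,0.017,0,0,0,0,1],[0.12,0.022,0,0,0,0,1],[0.15,0.028,0,0,0,0,1],[0.17,0.031,0,0,0,0,1],[0.186,0.034,0,0,0,0,1],[0.186,0.034,0,0,0,0,1],[0.186,0.034,0,0,0,0,1]]]'

```text
clock: 12.0
eef_pos: [569.6, 218.7, 113.8]
eef_rot: [3.139, -0.666, 0.173]
wrist_force: [0.0, -1.1, -1.6]
finger_gap: 51.4
finger_force: 30.0
```

```bash
python3 meas.py; python3 - <<'E'
from h import *
delta([616-46.5*.9856,226-46.5*.169,114],[np.pi,-.665,.172])
ims=[]
for n in("top","side"):
    f,P,c=cam(n); Q=P.reshape(-1,3); F=f.reshape(-1,3).astype(int)
    u=np.array([np.cos(.17),np.sin(.17)]); w=np.array([-u[1],u[0]])
    X=(Q[:,:2]-[616,226])@u; Y=(Q[:,:2]-[616,226])@w
    m=(X>-25)&(X<110)&(abs(Y)<80)&(abs(Q[:,2]-115)<7)&(F.sum(1)<150)
    print(n,"stage Y",np.percentile(Y[m],[.5,99.5]).round(1),"X",np.percentile(X[m],[.5,99.5]).round(1),"z",np.median(Q[m,2]).round(1))
    m=(abs(Y)<40)&(X>-60)&(X<80)&(abs(Q[:,2]-134)<8)&(F.sum(1)>250)
    print("   carrier Y",np.percentile(Y[m&(X<-22)],[1,99]).round(1),"X",np.percentile(X[m],[.2,99.8]).round(1),"z",np.median(Q[m,2]).round(1),m.sum())
    ims.append(f)
cv2.imwrite("pics/g.png",np.hstack([cv2.resize(ims[0][60:210,50:200],(400,400)),cv2.resize(ims[1][80:220,190:330],(400,400))])[:,:,::-1])
E
```

```text
[569.6 218.7 113.8] [ 3.139 -0.666  0.173] [ 0.36  0.27  1.95 -0.42  0.29  2.12] 12.0
top 242 slope x,y [-0.02   0.344] ztop@70 24.6 far X [134.2 139.4] rect [ 79.7 -19.8] [ 16.6 119.5] 88.6 Yedges far [-27.2 -12.5]
side 340 slope x,y [-0.013  0.056] ztop@70 22.9 far X [135.  138.4] rect [79.3 -2. ] [118.1  60.9] 0.3 Yedges far [-30.2  24.2]
  glass 87 [52.6 -5.3] [27.1 63.8] 86.4
t 12.1 pos [569.6 218.8 113.8] rpy [ 3.139 -0.666  0.173] q [ 0.36  0.27  1.95 -0.42  0.29  2.12] F [-0.3 -0.2 -1. ] gap 51.7
shift [ 0.0011 -0.0013  0.0003] turn [0.0007 0.0003 0.0002] rows 0.0 0.0
top stage Y [-69.4 -23.4] X [-19.8  68.7] z 113.4
   carrier Y [-35.6  35.8] X [-60.   74.8] z 133.0 736
side stage Y [-73.2  -0.7] X [-20.1  66.9] z 117.0
   carrier Y [-38.6  24. ] X [-57.9  80. ] z 137.0 420
```

View pics/g.png

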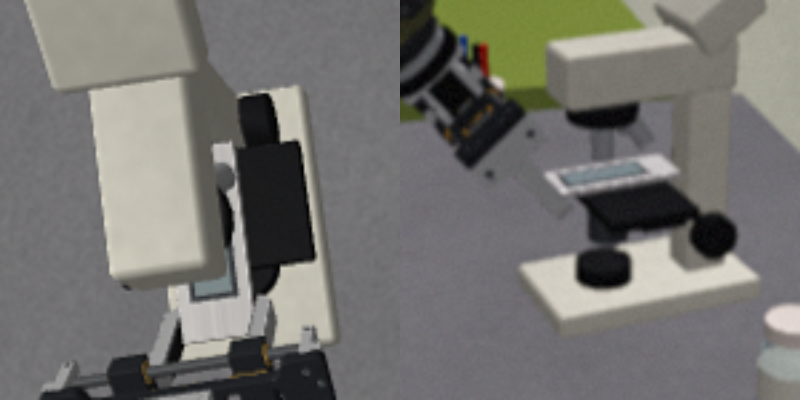

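The carrier sits under the objective, clear of it and above the stage. In the left crop the slide is at (215,270) with its far end at (225,150). The gripper is clear of the head. It is centred within about 1 mm and about 13.8 mm above the stage, so I lower it.

Emit:
servo_tool --motion '[[[0.001,0,-0.006,0,0,0,1],[0.001,0,-0.012,0,0,0,1],[0.001,0,-0.018,0,0,0,1],[0.001,0,-0.023,0,0,0,1],[0.001,0,-0.023,0,0,0,1],[0.001,0,-0.023,0,0,0,1]]]'

```text
clock: 12.8
eef_pos: [570.6, 218.9, 102.4]
eef_rot: [3.139, -0.666, 0.173]
wrist_force: [0.0, 0.5, -0.8]
finger_gap: 51.5
finger_force: 30.0
```

Emit:
servo_tool --motion '[[[0,0,-0.001,0,0,0,1],[0,0,-0.003,0,0,0,1],[0,0,-0.003,0,0,0,1],[0,0,-0.003,0,0,0,1]]]'

```text
clock: 13.2
eef_pos: [570.6, 218.9, 100.9]
eef_rot: [3.139, -0.666, 0.173]
wrist_force: [-0.2, 0.2, -1.2]
finger_gap: 51.5
finger_force: 30.0
```

Emit:
servo_tool --motion '[[[0,0,-0.001,0,0,0,1],[0,0,-0.002,0,0,0,1],[0,0,-0.002,0,0,0,1]]]'

```text
clock: 13.5
eef_pos: [570.7, 218.9, 100.1]
eef_rot: [3.139, -0.666, 0.173]
wrist_force: [-2.7, -0.5, 1.0]
finger_gap: 51.5
finger_force: 30.0
```

Emit:
servo_tool --motion '[[[0,0,-0.001,0,0,0,1],[0,0,-0.001,0,0,0,1]]]'

```text
clock: 13.7
eef_pos: [570.8, 219.0, 99.7]
eef_rot: [3.139, -0.667, 0.173]
wrist_force: [-1.7, -0.2, 3.4]
finger_gap: 51.3
finger_force: 30.0
```

```bash
cat > m2.py <<'E'
from h import *
u=np.array([np.cos(.17),np.sin(.17)]); w=np.array([-u[1],u[0]])
for n in("top","side"):
    f,P,c=cam(n); Q=P.reshape(-1,3); F=f.reshape(-1,3).astype(int)
    X=(Q[:,:2]-[616,226])@u; Y=(Q[:,:2]-[616,226])@w; Z=Q[:,2]
    zs=113.4 if n=="top" else 117
    b=(F.sum(1)>330)&(abs(Z-zs-6)<5)&(abs(Y)<36)
    m=b&(X>-45)&(X<69)&(Y<0 if n=="top" else Y<40)
    a=np.polyfit(X[m],Z[m],1); print(n,m.sum(),"slope",a[0].round(4),"top above stage",(a[1]-zs).round(1))
    for lo in range(-40,70,15):
        k=b&(X>lo)&(X<lo+15)
        if k.sum()>4: print("  X",lo,"Y",np.percentile(Y[k],[1,99]).round(1),"Z",np.median(Z[k]).round(1),k.sum())
    k=b&(abs(Y)<24); print("  Xmax",np.sort(X[k&(X<85)])[-6:].round(1))
    g=(F[:,1]>F[:,0]+5)&(F[:,2]>F[:,0]+5)&(F.sum(1)<520)&(F.sum(1)>200)&(abs(Z-zs-6)<5)&(abs(Y)<36)&(abs(X)<60)
    r=cv2.minAreaRect(np.c_[X,Y][g].astype(np.float32)); print("  glass",g.sum(),np.round(r[0],1),np.round(r[1],1),round(r[2],1))
E
python3 m2.py
```

```text
top 359 slope 0.0212 top above stage 6.7
  X -40 Y [-25.   25.8] Z 119.5 148
  X -25 Y [-25.8  -7.1] Z 119.9 56
  X -10 Y [-25.9 -10.2] Z 120.2 41
  X 5 Y [-25.8 -17.8] Z 120.2 36
  X 20 Y [-25.8 -17.1] Z 120.9 36
  X 35 Y [-26.1 -17.8] Z 121.1 21
  X 50 Y [-26.   -9.1] Z 121.3 45
  X 65 Y [-25.5  -9.9] Z 121.1 25
  Xmax [68.5 68.5 69.2 69.5 69.5 69.8]
  glass 119 [-20.3  -0.3] [27.4 34.8] 88.2
side 362 slope 0.0264 top above stage 6.8
  X -40 Y [-27.4  26.8] Z 123.0 45
  X -25 Y [-27.4  22.6] Z 123.6 50
  X -10 Y [-29.4  24.4] Z 124.3 49
  X 5 Y [-27.9  25.1] Z 124.5 46
  X 20 Y [-28.   24.7] Z 125.2 51
  X 35 Y [-28.8  22.8] Z 124.9 42
  X 50 Y [-28.6  21.9] Z 125.2 47
  X 65 Y [-28.   22.2] Z 125.3 20
  Xmax [80.3 82.9 83.1 83.3 84.  84.1]
  glass 116 [ 0.2 -4.4] [33.5 77.4] 87.0
```

The carrier is about 0.024 rad nose-up because it pivots on the stage's front edge. I raise it slightly and pitch it level.

Emit:
servo_tool --motion '[[[0,0,0.002,0,0,0,1],[0,0,0.002,-0.0011,0.0063,0,1],[0,0,0.002,-0.0011,0.0063,0,1],[0,0,0.002,-0.0011,0.0063,0,1]]]'

```text
clock: 14.2
eef_pos: [570.8, 218.9, 100.5]
eef_rot: [3.139, -0.647, 0.173]
wrist_force: [0.8, -0.7, 0.8]
finger_gap: 51.5
finger_force: 30.0
```

```bash
python3 m2.py | grep -v "  X"
```

```text
top 369 slope -0.0042 top above stage 6.4
  glass 117 [-0.9 -4. ] [26.7 75.8] 81.8
side 357 slope -0.0023 top above stage 6.3
  glass 111 [ 1.4 -3.1] [76.  27.6] 2.9
```

Emit:
servo_tool --motion '[[[0,0,0,0,0,0,0.42],[0,0,0,0,0,0,0.35],[0,0,0,0,0,0,0.2],[0,0,0,0,0,0,0],[0,0,0,0,0,0,0],[0,0,0,0,0,0,0],[0,0,0,0,0,0,0],[0,0,0,0,0,0,0],[0,0,0,0,0,0,0],[0,0,0,0,0,0,0]]]'

```text
clock: 15.3
eef_pos: [570.6, 218.9, 100.4]
eef_rot: [3.139, -0.646, 0.173]
wrist_force: [0.3, 0.2, 0.5]
finger_gap: 93.9
finger_force: 0.0
```

Emit:
servo_tool --motion '[[[-0.03,-0.005,0,0,0,0,0],[-0.07,-0.012,0,0,0,0,0],[-0.11,-0.019,0,0,0,0,0],[-0.16,-0.027,0,0,0,0,0],[-0.2,-0.034,0,0,0,0,0],[-0.22,-0.037,0,0,0,0,0],[-0.22,-0.037,0,0,0,0,0],[-0.22,-0.037,0,0,0,0,0]]]'

```text
clock: 16.1
eef_pos: [461.4, 200.7, 100.9]
eef_rot: [3.139, -0.647, 0.173]
wrist_force: [0.0, -0.2, 0.2]
finger_gap: 93.8
finger_force: 0.0
```

```bash
python3 m2.py; python3 - <<'E'
from h import *
s=manip.read_state(); print(s["eef_pos"],s["joints"],s["wrist_force"])
a,b=cam("top")[0],cam("side")[0]
cv2.imwrite("pics/i.png",np.hstack([cv2.resize(a[60:210,50:200],(400,400)),cv2.resize(b[80:220,190:330],(400,400))])[:,:,::-1])
E
```

```text
top 357 slope -0.0035 top above stage 6.2
  X -40 Y [-24.9  25.7] Z 119.9 144
  X -25 Y [-25.5  -7.9] Z 119.2 53
  X -10 Y [-25.9 -10. ] Z 119.7 43
  X 5 Y [-26.2 -17.3] Z 119.9 34
  X 20 Y [-25.9 -17.7] Z 119.0 36
  X 35 Y [-26.2 -17.3] Z 119.1 25
  X 50 Y [-26.   -8.9] Z 119.9 44
  X 65 Y [-25.2  -8.9] Z 119.2 26
  Xmax [69.2 69.5 69.8 70.1 70.3 71.3]
  glass 114 [-19.2   0.1] [35.6 28.5] 1.0
side 358 slope 0.0015 top above stage 6.2
  X -40 Y [-27.9  22.3] Z 123.7 44
  X -25 Y [-27.7  23.9] Z 123.6 48
  X -10 Y [-28.8  24.7] Z 123.3 49
  X 5 Y [-27.5  24.3] Z 123.4 51
  X 20 Y [-27.3  25.1] Z 123.6 46
  X 35 Y [-29.4  21.3] Z 123.8 44
  X 50 Y [-27.7  27.8] Z 123.5 47
  X 65 Y [-28.1  26. ] Z 123.2 20
  Xmax [71.4 72.  81.2 82.3 82.7 83.5]
  glass 108 [-0.  -2.1] [77.2 28.4] 2.5
[461.40631146 200.55250108 100.60745422] [ 0.41702763  0.0874068   2.20760575 -0.61208564  0.26099504  2.36333523] [ 0.45598463 -0.05466803 -0.77009955]
```

View pics/i.png

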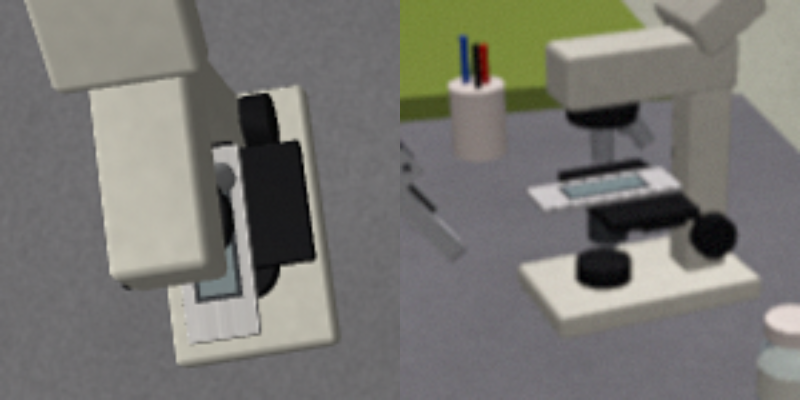

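The carrier lies flat on the stage, square and centred below the objective (slide at (215,275) left, (605,187) right), and the gripper is well clear. Hand in.

```bash
python3 -c "
from cell import manip
print(manip.sign_off())"
```

```text
the job is handed in; nothing more can be done
None
```

I tipped the carrier out of the rest and laid it flat on the stage, square and within about 1 mm of centred under the objective. I released it there and handed in at about 16 s; the judge gave no verdict back.

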